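Trace a gearbox cover's gasket groove with a feeler stylus

TASK

Check the gasket groove in the gearbox cover with the feeler stylus that lies on the bench: first stand the stylus tip down in the tapered steel pot and let go, then take it again from above by the top of its handle, so that it points straight down. Holding it upright, slide the tip slowly (about 4 cm/s), pressing gently on the bottom all the way, along the whole L-shaped groove from the closed end of its long leg, round the corner, to the closed end of its short leg, whose bottom lies deeper by an amount you must feel for. Finally stand the stylus tip down in the pot again and let go, and leave the other things on the bench alone.

Things in the scene. Friction and masses are not known exactly. Their poses are not given: they have to be found in the camera images.
- stylus: Feeler stylus, 190 mm long, 0.12 to 0.28 kg, loose, lying flat at the start (axis 12 mm above the bench). x axis: along the tool towards the tip; y, z: square to the handle's flats. Origin on the axis, 100 mm from the tip. From the butt: black square handle 24 x 24 x 85 mm, steel square barrel 24 x 24 x 55 mm, polished 50 mm needle, 9 then 7 mm thick, round-ended. Balances near its origin
- stylus_tip (a point): The very end of the stylus's round tip, on its axis
- stylus_butt (a point): The middle of the butt end of the stylus's handle
- pot: Tapered open steel pot, fixed, 106 mm high; outside 48 mm across at the foot, 112 mm at the rim; wall 4 mm; inner floor 6 mm up, 42 mm across; mouth 104 mm across. Origin under its centre, z up. The stylus, lowered in at a 45 degree slant and let go with its tip 55 mm or more below the rim, settles by itself, leaning 10 to 40 degrees from upright on the rim
- pot_rim (a point): Centre of the pot's mouth, at the height of its rim
- cover: Cast aluminium gearbox cover, fixed, 150 (x) x 180 (y) x 60 mm high; origin under its centre, z up. Its flat top has an L-shaped groove 13 mm wide with a dark bottom, closed at both ends: long leg 110 mm along +y, then short leg 80 mm along +x. A boss 60 mm across rises 18 mm above the top at x 25, y -25 mm; bolt heads 5 mm
- seam_start (a point): Start of the groove's centre line, near the closed end of the long leg (the groove goes on 6.5 mm beyond), at the height of the top face. The long leg's bottom is level, 6 to 8 mm below the top face, unknown
- seam_corner (a point): Corner of the groove's centre line, at the height of the top face. A sheer step down 6.5 mm before it leads from the long leg to the deeper bottom of the corner and short leg
- seam_end (a point): End of the groove's centre line, near the closed end of the short leg (the groove goes on 6.5 mm beyond), at the height of the top face. The short leg's bottom, with the corner, is level, 10 to 12 mm below the top face, unknown
- spray_can: Bystander: blue spray can, 60 mm across, 170 mm high, origin under its centre
- wood_block: Bystander: wood block 70 x 140 x 35 mm, origin under its centre
- spanner: Bystander: steel spanner 180 mm long lying on the bench, along its x axis
- oil_jar: Bystander: closed grey jar, 70 mm across, 90 mm high, origin under its centre
Not all that is in view belongs to the job. What is meant by the pot is not purple, and is the smaller of those in its own colour.

How it is judged:
By the outcome, as a careful person would: the job done as asked, in the order asked, and still so for the second after the job is handed in, with the robot touching nothing.
It also fails if it takes over 72 s, if anything falls off the work surface, if the arm or the gripper's body presses on something with over 40 N, if the wrist force passes 120 N, or if a joint passes its speed limit or range.

ROBOT

A 7-joint arm with a two-finger parallel gripper is mounted at the origin on the work surface. World frame = base frame: x ahead of the robot, y to its left, z up, the work surface at z = 0. Lengths are in m, angles in rad, forces in N, time in s.
With the tool pointing down it reaches from about 0.4 to 0.9 m from the base axis. Payload 5.5 kg.
Tool frame: the origin (TCP) lies midway between the tips of the shut fingers; the grasp point (between the pads) lies 19 mm behind it (manip.grip_depth is the distance from the TCP to the grasp point, in m); z points along the fingers, y is the line along which they close (so a half turn about z gives the same grasp; the last joint's range is limited). The gripper opens to 92 mm and grips with 3 to 60 N. Pads are 19 mm wide; open, the fingers measure 130 mm over their backs; the gripper's body (75 mm by 190 mm) begins 47 mm behind the grasp point.
Start: joints at [1.466, 0.501, -0.427, 1.55, 0.221, 1.138, -0.21], TCP at [0.234, -0.607, 0.227] pointing down, gripper open.
Joint ranges: [-2.88, 2.88], [-0.31, 2.03], [-1.54, 1.56], [0.2, 2.42], [-1.41, 4.55], [0.19, 2.02], [-2.57, 2.57]. Speed limits (rad/s): [2.57, 2.57, 3.14, 3.14, 3.14, 3.14, 3.14].

INTERFACE

Orientations are given as a unit quaternion [x, y, z, w].
In Python, from bench import manip, effector, viewer gives the robot as it stands. Calls block until the motion is done:
- manip.move_pose(position, orientation): joint-space move of the TCP to a pose.
- manip.servo_line(position, ori=None, vel=0.15): straight line of the TCP; ori=None keeps the orientation; vel is the mean speed in m/s.
- manip.movej(angles): joint-space move.
- effector.open_jaws() and effector.close(f_grip=None): open the fingers fully, or close them until they stop; f_grip is the grip in N (None keeps the last).
- manip.sleep(seconds).
- manip.solve_ik(position, orientation): joint angles nearest the present ones, or None.
- viewer.get_image(name): name is "side" or "top"; returns the picture (400x640x3 uint8, red, green, blue); there is no depth.
- viewer.get_calibration(name): a dict with "vfov" (degrees; the focal length in pixels is half the picture's height over the tangent of half this angle, whatever the lens; pixels are square), "cx", "cy" (the principal point, pixels), "eye" and "attitude" of the camera in the world. Camera axes: x right, y down, z forward; pixel columns grow to the right and rows downward; lengths in m; the calibration is good to about 2 mm. A picture is of the moment at which its call begins. get_calibration takes no time and is no camera call.
A pose or a line that the arm cannot do raises manip.PlanningError and nothing moves.
- manip.hand_in(): hands the job in; it is judged then, once.
Readings, each from a call of its own:
- manip.current_clock(): time.
- manip.current_q(): joint angles.
- manip.current_joint_velocities(): joint speeds.
- manip.current_tau(): joint torques, N m.
- manip.current_tool_pos(): TCP position.
- manip.current_tcp_rot(): TCP orientation.
- manip.current_force(): force on the tool from outside, world axes, zero at the start.
- manip.current_wrist_torque(): the same for the moment, N m.
- manip.current_finger_gap(): finger opening in m.
- manip.current_gripper_force(): force on a finger pad.
Only numpy, scipy, OpenCV 4.12 (cv2) and the standard library are available. Lean on these libraries where they do the work, as an engineer would, in place of code of your own. Each camera call takes 0.05 s, during which the arm holds its last target. There are 200 camera calls.

## Working session

There is one attempt and no reset: what is moved stays moved. The work goes in short steps, each a Python script; the robot and the scene stay as the last script left them, time stands still between calls to the robot, and variables do not carry over. Pictures are saved under pics/ and viewed, at most 10 in all, crops included, and the job is handed in when it is done.

```bash
ls; mkdir -p pics; python3 - <<'E'
from bench import manip, effector, viewer
import cv2
for n in("side","top"):
    im=viewer.get_image(n); cv2.imwrite(f"pics/{n}0.png",im[:,:,::-1]); print(n,viewer.get_calibration(n))
print(manip.current_clock(),manip.current_tcp_rot(),manip.current_finger_gap(),manip.grip_depth)
E
```

```text
pics
side {'vfov': 55.60222592663951, 'cx': 315.6430878929814, 'cy': 198.76898114416917, 'eye': array([0.16235895, 0.92500381, 0.82941616]), 'attitude': array([-0.17107667,  0.88003827, -0.43362864,  0.09072828])}
top {'vfov': 45.62701661625458, 'cx': 322.1041860103215, 'cy': 200.28026035739208, 'eye': array([0.41516438, 0.01795926, 1.5209991 ]), 'attitude': array([-0.69901382,  0.71384301, -0.02526135,  0.03420106])}
0.1 [ 9.83134556e-01  1.82881539e-01 -1.25065645e-04 -8.78089641e-04] 0.09204474969849324 0.0188
```

View pics/top0.png

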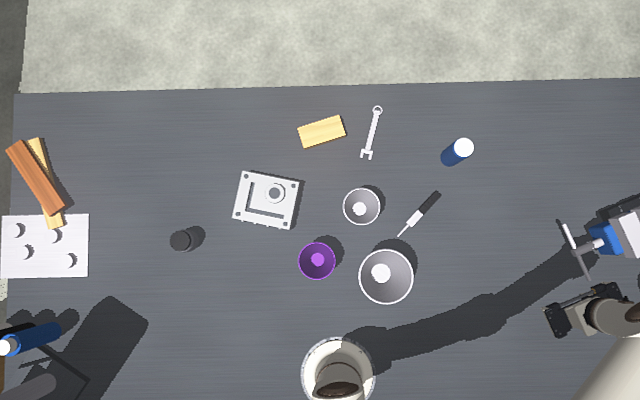

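View pics/side0.png

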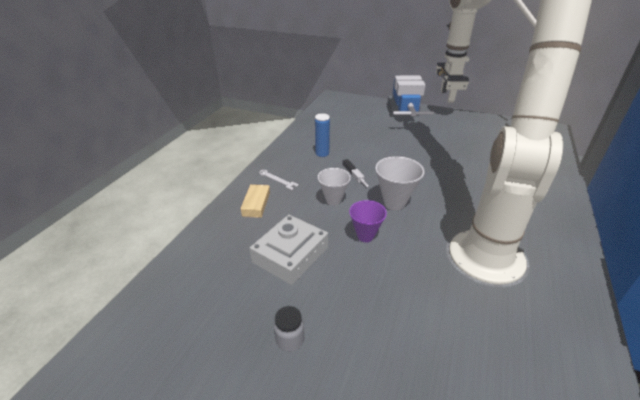

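```bash
cat > h.py <<'E'
import numpy as np, cv2
from scipy.spatial.transform import Rotation as R
from bench import manip, effector, viewer
def cal(n):
    c=viewer.get_calibration(n); return c,200/np.tan(np.radians(c["vfov"])/2),R.from_quat(c["attitude"]).as_matrix()
def ray(n,px):
    c,f,M=cal(n); px=np.atleast_2d(px)
    d=np.c_[(px[:,0]-c["cx"])/f,(px[:,1]-c["cy"])/f,np.ones(len(px))]@M.T
    return c["eye"],d
def onz(n,px,z):
    e,d=ray(n,px); return e+d*((z-e[2])/d[:,2])[:,None]
def proj(n,P):
    c,f,M=cal(n); q=(np.atleast_2d(P)-c["eye"])@M
    return np.c_[q[:,0]/q[:,2]*f+c["cx"],q[:,1]/q[:,2]*f+c["cy"]]
def tri(pa,pb):
    e1,d1=ray("top",pa);e2,d2=ray("side",pb);d1=d1[0]/np.linalg.norm(d1);d2=d2[0]/np.linalg.norm(d2)
    s=np.linalg.lstsq(np.c_[d1,-d2],e2-e1,rcond=None)[0]
    a,b=e1+s[0]*d1,e2+s[1]*d2; return (a+b)/2,np.linalg.norm(a-b)
E
python3 - <<'E'
import cv2,numpy as np
t=cv2.imread("pics/top0.png");s=cv2.imread("pics/side0.png")
a=cv2.resize(t[160:240,225:310],None,fx=4.5,fy=4.5,interpolation=cv2.INTER_CUBIC)
b=cv2.resize(t[175:255,335:450],None,fx=3.5,fy=3.5,interpolation=cv2.INTER_CUBIC)
c=cv2.resize(s[205:285,240:340],None,fx=3.6,fy=3.6,interpolation=cv2.INTER_CUBIC)
d=cv2.resize(s[145:225,300:410],None,fx=3.6,fy=3.6,interpolation=cv2.INTER_CUBIC)
im=np.zeros((660,800,3),np.uint8)
im[:360,:382]=a; im[:280,390:390+402]=b; im[365:365+288,:360]=c; im[365:365+288,390:390+396]=d
cv2.imwrite("pics/crop.png",im[:600+60][:655][:, :]); im=im[:600]; cv2.imwrite("pics/crop.png",im)
E
```

```text
(no output)
```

View pics/crop.png

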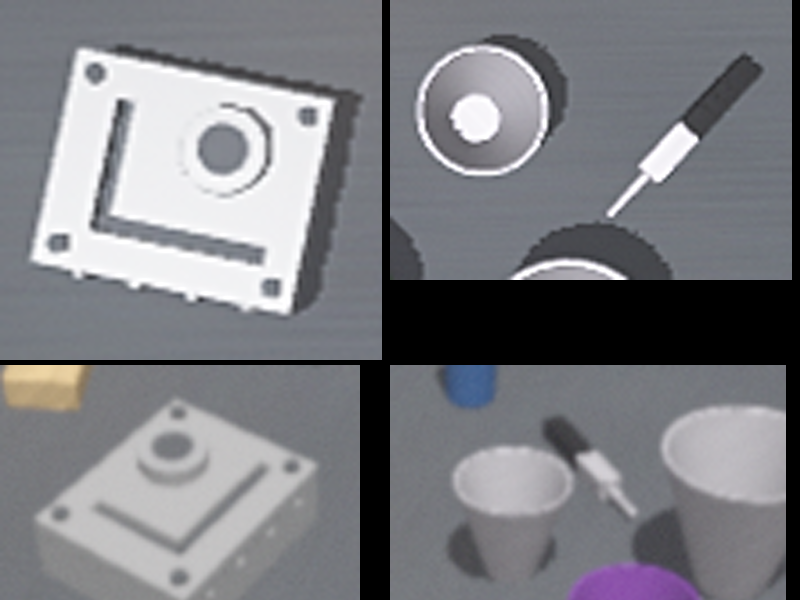

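```bash
cat > see.py <<'E'
from h import *
def poses(im,sd=None):
    g=cv2.cvtColor(im,cv2.COLOR_BGR2GRAY)
    # cover
    m=np.zeros_like(g); m[165:235,228:306]=(g[165:235,228:306]>185)
    m=cv2.morphologyEx(m,cv2.MORPH_CLOSE,np.ones((9,9)))
    m=cv2.morphologyEx(m,cv2.MORPH_OPEN,np.ones((7,7)))
    c=max(cv2.findContours(m,0,cv2.CHAIN_APPROX_NONE)[0],key=cv2.contourArea)[:,0]
    r=cv2.minAreaRect((onz("top",c,.06)[:,:2]*1000).astype(np.float32)); print("cover",r)
    # groove
    k=np.zeros_like(g); k[165:235,228:306]=(g[165:235,228:306]<170)
    n,l,st,ce=cv2.connectedComponentsWithStats(k)
    for i in range(1,n):
        if 40<st[i,4]<1500: print("dark",st[i],ce[i],onz("top",ce[i],.06)[0])
    # pot rim
    pr=np.zeros_like(g); pr[182:230,338:384]=(g[182:230,338:384]>180)
    c=max(cv2.findContours(pr,0,cv2.CHAIN_APPROX_NONE)[0],key=lambda c:cv2.boundingRect(c)[2])[:,0]
    w=onz("top",c,.106)[:,:2]*1000; print("rim",cv2.minEnclosingCircle(w.astype(np.float32)))
    return l
if __name__=="__main__":
    im=cv2.imread("pics/top0.png");g=cv2.cvtColor(im,cv2.COLOR_BGR2GRAY)
    poses(im)
    y,x=np.mgrid[185:245,392:446]; s=g[185:245,392:446]
    n,l,st,ce=cv2.connectedComponentsWithStats((s>150).astype(np.uint8))
    i=1+np.argmax(st[1:,4]); bb=np.c_[x[l==i],y[l==i]].astype(np.float32)
    n,l,st,ce=cv2.connectedComponentsWithStats((s<60).astype(np.uint8)); i=1+np.argmax(st[1:,4])
    db=np.c_[x[l==i],y[l==i]].astype(np.float32)
    for q in(bb,db):
        w=onz("top",q,.012)[:,:2]; v=cv2.fitLine((w*1000).astype(np.float32),cv2.DIST_L2,0,.01,.01).ravel()
        t=(w*1000-v[2:])@v[:2]; print("line",v,"deg",np.degrees(np.arctan2(v[1],v[0])),"ends",v[2:]+t.min()*v[:2],v[2:]+t.max()*v[:2],np.ptp(t))
    print(proj("side",[[0,0,0]]),proj("top",[[0,0,0]]))
E
python3 see.py
```

```text
cover ((542.5833129882812, 211.81521606445312), (180.80133056640625, 153.6411895751953), 77.37033081054688)
dark [245 182  39  37 246] [258.7398374  206.11382114] [0.52469789 0.23108965 0.06      ]
dark [269 188  11  11  96] [273.96875 192.71875] [0.56521506 0.18353556 0.06      ]
rim ((514.7544555664062, -80.50643920898438), 56.218013763427734)
line [   0.7029464   -0.7112428  471.42087   -246.52206  ] deg -45.33612 ends [ 424.10913487 -198.65194484] [ 498.64411523 -274.0666079 ] 106.03223484260005
line [   0.74626154   -0.6656529   532.5061     -294.55188   ] deg -41.73243 ends [ 506.08267052 -270.98261741] [ 567.9249608  -326.14491111] 82.86945957559678
[[486.96883883 256.41322563]] [[337.19463901 373.9768578 ]]
```

```bash
python3 - <<'E'
from h import *
im=cv2.imread("pics/top0.png");g=cv2.cvtColor(im,cv2.COLOR_BGR2GRAY)
sd=cv2.imread("pics/side0.png");gs=cv2.cvtColor(sd,cv2.COLOR_BGR2GRAY)
# groove in cover frame
a=np.radians(-12.63); C=np.array([.54258,.21182]); Rm=np.array([[np.cos(a),-np.sin(a)],[np.sin(a),np.cos(a)]])
def sub(n,g,box,thr,lo,z,inv=True):
    x0,x1,y0,y1=box; s=cv2.resize(g[y0:y1,x0:x1],None,fx=4,fy=4,interpolation=cv2.INTER_LINEAR)
    m=((s<thr) if inv else (s>thr)).astype(np.uint8); k,l,st,ce=cv2.connectedComponentsWithStats(m)
    out=[]
    for i in range(1,k):
        if st[i,4]>lo*16 and st[i,0]>0 and st[i,1]>0 and st[i,0]+st[i,2]<s.shape[1] and st[i,1]+st[i,3]<s.shape[0]:
            yy,xx=np.nonzero(l==i); out.append(np.c_[(xx+.5)/4-.5+x0,(yy+.5)/4-.5+y0])
    return out
for n,gg,box,thr in(("top",g,(240,290,176,226),170),("side",gs,(262,320,232,262),125)):
    for p in sub(n,gg,box,thr,40,.06):
        q=(onz(n,p,.06)[:,:2]-C)@Rm*1000
        print(n,len(p)/16,"centroid",q.mean(0),"ext",np.percentile(q,[.5,99.5],axis=0).round(1).tolist())
        h=q[(q[:,0]>q[:,0].min()+20)]; v=q[q[:,1]<q[:,1].max()-20]
        if len(h) and len(v): print(" short leg y",np.percentile(h[:,1],[3,50,97]).round(1),"x max",h[:,0].max()," long leg x",np.percentile(v[:,0],[3,50,97]).round(1),"ymin",v[:,1].min(), "fit slopes",np.polyfit(h[:,0],h[:,1],1),np.polyfit(v[:,1],v[:,0],1))
# stylus per-station midpoint
P=np.array([.4241,-.1987]);d=np.array([144,-127.5]);d/=np.linalg.norm(d);nn=np.array([-d[1],d[0]])
T=np.linspace(-.01,.2,106);O=np.linspace(-.03,.03,61)
w=P+T[:,None,None]*d+O[None,:,None]*nn
px=proj("top",np.c_[w.reshape(-1,2),np.full(w.size//2,.012)]).astype(np.float32)
s=cv2.remap(g,px[:,0].reshape(106,61),px[:,1].reshape(106,61),cv2.INTER_LINEAR)
for i in range(0,106,5):
    r=s[i].astype(int); b=np.nonzero(r>140)[0]; k=np.nonzero(r<65)[0]
    print(round(T[i]*1000),"bright",(O[b[[0,-1]]]*1000).round() if len(b) else "","dark",(O[k[[0,-1]]]*1000).round() if len(k) else "")
E
```

```text
top 238.75 centroid [-20.34034681  16.67790058] ext [[-44.2, -64.2], [47.0, 55.8]]
 short leg y [45.1 50.3 55.5] x max 48.70214497617217  long leg x [-43.7 -38.2 -32.8] ymin -65.3170807240253 fit slopes [-2.00740522e-03  5.03328860e+01] [ 2.16698443e-03 -3.81502299e+01]
top 94.875 centroid [ 28.55996523 -22.72713962] ext [[12.1, -39.0], [44.8, -6.5]]
 short leg y [-37.  -22.5  -8.5] x max 45.24031044367495  long leg x [14.2 28.5 42.4] ymin -39.801428317025334 fit slopes [  0.02822437 -23.64859449] [-0.05355524 26.76925707]
-10 bright  dark 
0 bright [-3.  3.] dark 
10 bright [-4.  3.] dark 
20 bright [-5.  3.] dark 
30 bright [-6.  3.] dark 
40 bright [-6.  2.] dark 
50 bright [-13.   7.] dark 
60 bright [-17.   8.] dark 
70 bright [-18.   8.] dark 
80 bright [-18.   7.] dark 
90 bright [-18.   7.] dark 
100 bright [-19.   7.] dark 
110 bright  dark [-17.   1.]
120 bright  dark [2. 5.]
130 bright  dark [0. 5.]
140 bright  dark [1. 4.]
150 bright  dark [0. 3.]
160 bright  dark [-18.   2.]
170 bright  dark [-19.   1.]
180 bright  dark [-2.  1.]
190 bright  dark [-20.  -2.]
200 bright  dark
```

```bash
cat >> h.py <<'E'
tip0=np.array([.4241,-.1987,.012]); phi=np.radians(135.5)   # tip direction
pot=np.array([.51475,-.0805,0.])
CA=np.radians(-12.63); CC=np.array([.54258,.21182])
def cov(x,y,z=.06): return np.array([CC[0]+np.cos(CA)*x-np.sin(CA)*y,CC[1]+np.sin(CA)*x+np.cos(CA)*y,z])
S,K,E=cov(-.0382,-.0597),cov(-.0382,.0503),cov(.0418,.0503)
def frame(z,x):  # quat with tool z and x near given
    z=z/np.linalg.norm(z); x=x-z*(x@z); x/=np.linalg.norm(x); return R.from_matrix(np.c_[x,np.cross(z,x),z]).as_quat()
def slant(phi,t):  # stylus dir (tip) and tool z, tip down by t
    h=np.array([np.cos(phi),np.sin(phi),0]);d=np.array([0,0,-1.]); return np.cos(t)*h+np.sin(t)*d, np.cos(t)*d-np.sin(t)*h
E
python3 - <<'E'
from h import *
print(proj("side",[S,K,E]).round(1).tolist(),"seen S 313.9,233.3 K 290.6,255.8 E 266.4,243.9")
print(proj("side",[pot+[0,0,.106]]), proj("side",[tip0]), "seen tip approx", (635-390)/3.6+300,(515-365)/3.6+145)
G=.130;off=.0095
f=lambda p,q:(lambda j:None if j is None else j.round(2).tolist())(manip.solve_ik(p,q))
for sg in(1,-1):
    s,z=slant(phi,0); gp=tip0-s*G; tcp=gp+z*off
    print("grasp",sg,tcp,f(tcp,frame(z,sg*s)))
    for ph in np.radians([90,135.5,160,180,210]):
        s,z=slant(ph,np.pi/4); h=np.array([np.cos(ph),np.sin(ph),0]); tp=pot+h*.0275+[0,0,.049]
        o=[]
        for b in(.1,0): o.append(f(tp-s*(G+b)+z*off,frame(z,sg*s)))
        # regrasp at 30deg lean
        for ln in(15,38):
            d,_=slant(ph,np.radians(90-ln)); o.append(f(pot+h*.015+[0,0,.01]-d*.149,frame(d,sg*-np.array([0,0,-1])*1.)))
        print(sg,np.degrees(ph).round(),*o,sep="\n   ")
for yaw in range(-180,180,45):
    y=np.radians(yaw);q=frame(np.array([0,0,-1.]),np.array([np.cos(y),np.sin(y),0]))
    print(yaw,[manip.solve_ik(p+[0,0,.149+.0],q) is not None for p in(S,K,E)])
E
```

```text
[[313.4, 234.5], [290.6, 256.8], [268.7, 245.4]] seen S 313.9,233.3 K 290.6,255.8 E 266.4,243.9
[[334.57927112 177.41171526]] [[368.18554518 186.76198271]] seen tip approx 368.05555555555554 186.66666666666666
grasp 1 [ 0.51682256 -0.2898182   0.0025    ] [1.01, 0.81, -0.74, 1.82, 0.74, 0.81, 0.68]
1
   90.0
   [0.53, 0.54, -0.81, 1.98, 1.17, 1.38, -0.88]
   [0.4, 0.72, -0.84, 1.98, 1.23, 1.46, -1.1]
   [1.06, 0.6, -0.98, 1.86, 0.27, 0.98, 0.0]
   [1.2, 0.86, -0.89, 1.68, 0.03, 1.14, 0.4]
1
   136.0
   [0.72, 0.43, -0.92, 2.17, 1.59, 0.87, -0.52]
   [0.42, 0.47, -0.71, 2.31, 1.72, 0.91, -0.85]
   [0.91, 0.73, -1.0, 1.69, 0.43, 1.24, 0.59]
   [0.82, 1.08, -0.92, 1.24, 0.34, 1.66, 0.75]
1
   160.0
   [0.7, 0.33, -0.75, 2.23, 1.87, 0.44, -0.43]
   [0.64, 0.42, -0.74, 2.41, 2.22, 0.62, -0.84]
   [0.82, 0.76, -1.01, 1.65, 0.53, 1.34, 0.91]
   [0.64, 1.14, -0.97, 1.12, 0.53, 1.84, 0.98]
1
   180.0
   [1.2, 0.61, -1.29, 2.22, 1.9, 0.45, 0.05]
   None
   [0.77, 0.78, -1.03, 1.64, 0.61, 1.38, 1.16]
   [0.52, 1.16, -1.01, 1.12, 0.69, 1.92, 1.17]
1
   210.0
   [1.35, 0.9, -1.48, 2.15, 1.25, 0.3
[... 645 characters left out ...]
  160.0
   [-0.17, 0.25, 0.23, 2.25, 2.15, 0.2, 2.3]
   None
   [0.54, 0.59, -0.55, 1.65, 0.23, 1.23, -1.99]
   [0.41, 0.98, -0.42, 1.14, 0.16, 1.73, -1.9]
-1
   180.0
   [-0.08, 0.25, 0.24, 2.26, 3.97, 0.2, 0.82]
   None
   [0.54, 0.62, -0.64, 1.65, 0.36, 1.27, -1.78]
   [0.32, 0.99, -0.49, 1.13, 0.34, 1.78, -1.74]
-1
   210.0
   [0.99, 0.41, -0.84, 2.16, -1.11, 0.26, 0.26]
   [-0.63, 1.0, 1.35, 2.34, 4.36, 1.51, 0.72]
   [0.55, 0.63, -0.78, 1.7, 0.54, 1.28, -1.47]
   [0.24, 0.96, -0.65, 1.27, 0.63, 1.76, -1.53]
-180 [True, True, True]
-135 [True, True, True]
-90 [True, True, True]
-45 [True, True, True]
0 [True, True, True]
45 [True, True, True]
90 [True, True, True]
135 [True, True, True]
```

```bash
python3 - <<'E'
from h import *
G=.130;off=.0095
s,z=slant(phi,0); tcp=tip0-s*G+z*off; q=frame(z,s)
manip.move_pose(tcp+[0,0,.10],q); F0=manip.current_force()
manip.servo_line(tcp,vel=.12); print(manip.current_force()-F0)
effector.close(40); print("gap",manip.current_finger_gap())
manip.servo_line(tcp+[0,0,.2],vel=.2); print("F",F0,manip.current_force(),manip.current_clock(),manip.current_gripper_force())
ph=np.radians(115); h=np.array([np.cos(ph),np.sin(ph),0]); s,z=slant(ph,np.pi/4)
tp=pot+h*.0275+[0,0,.049]
manip.move_pose(tp-s*(G+.13)+z*off,frame(z,s)); print(manip.current_clock())
for n in("top","side"): cv2.imwrite(f"pics/{n}1.png",viewer.get_image(n)[:,:,::-1])
print("tip expected px",proj("top",[tp-s*.13]),proj("side",[tp-s*.13]),"rim",proj("top",[pot+[0,0,.106]]))
a=cv2.imread("pics/top1.png")[110:290,300:500];b=cv2.imread("pics/side1.png")[50:230,260:460]
cv2.imwrite("pics/c1.png",cv2.resize(np.hstack([a,b]),None,fx=2,fy=2,interpolation=cv2.INTER_CUBIC))
E
```

```text
[-0.31825101  0.50905203 -0.2511757 ]
gap 0.023966551811294076
F [ 0.33803223 -0.17787005 -0.30240077] [-2.00523453e-01 -2.03256036e-03 -4.07097655e+00] 4.925 39.93450164794922
6.2167
tip expected px [[381.49276074 195.48891088]] [[333.16531496 158.61469231]] rim [[360.86215772 206.10566565]]
```

View pics/c1.png

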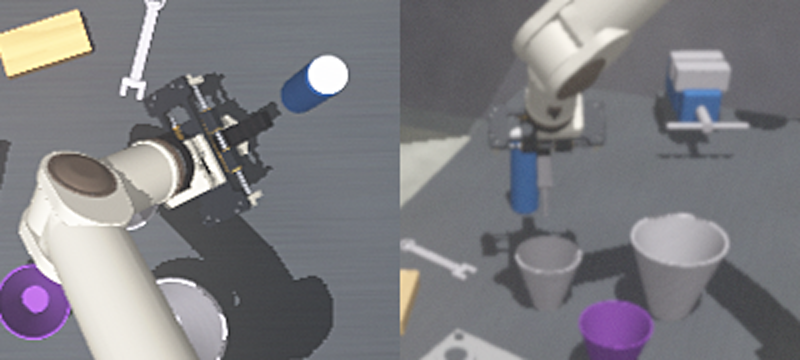

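```bash
python3 - <<'E'
from h import *
G=.130;off=.0095
ph=np.radians(115); h=np.array([np.cos(ph),np.sin(ph),0]); s,z=slant(ph,np.pi/4); tp=pot+h*.0275+[0,0,.049]
F0=manip.current_force()
manip.servo_line(tp-s*(G+.03)+z*off,vel=.15); print(manip.current_force()-F0)
manip.servo_line(tp-s*(G+.0)+z*off,vel=.06); print(manip.current_force()-F0)
effector.open_jaws(); manip.sleep(.5)
manip.servo_line(tp-s*G+z*off-z*.12,vel=.2)
manip.move_pose([.45,-.38,.42],frame(np.array([0,0,-1.]),h)) 
print(manip.current_clock())
for n in("top","side"): cv2.imwrite(f"pics/{n}2.png",viewer.get_image(n)[:,:,::-1])
a=cv2.imread("pics/top2.png")[140:270,310:450];b=cv2.imread("pics/side2.png")[90:220,280:420]
cv2.imwrite("pics/c2.png",cv2.resize(np.hstack([a,b]),None,fx=2.8,fy=2.8,interpolation=cv2.INTER_CUBIC))
E
```

```text
[ 1.56572439 -0.05024843 -0.56457309]
[-0.19946173  0.78802582  0.02992914]
11.85
```

View pics/c2.png

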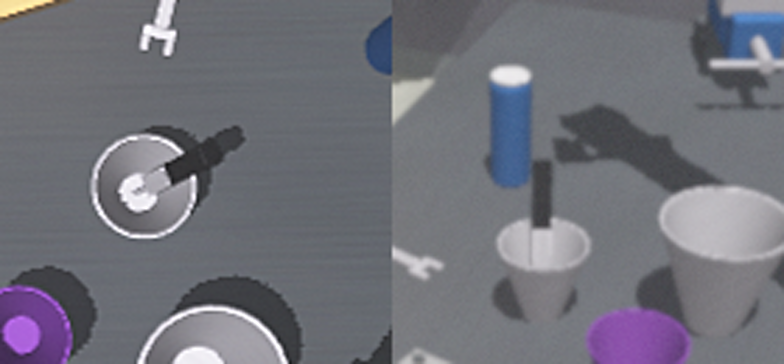

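```bash
cat > butt.py <<'E'
from h import *
def blob(n,g,box,thr):
    x0,x1,y0,y1=box; s=cv2.resize(g[y0:y1,x0:x1],None,fx=4,fy=4,interpolation=cv2.INTER_LINEAR)
    k,l,st,ce=cv2.connectedComponentsWithStats((s<thr).astype(np.uint8)); i=1+np.argmax(st[1:,4])
    yy,xx=np.nonzero(l==i); p=np.c_[(xx+.5)/4-.5+x0,(yy+.5)/4-.5+y0].astype(np.float32)
    v=cv2.fitLine(p,cv2.DIST_L2,0,.01,.01).ravel(); t=(p-v[2:])@v[:2]; r=(p-v[2:])@np.array([-v[1],v[0]])
    return p,v[2:]+np.percentile(t,.5)*v[:2],v[2:]+np.percentile(t,99.5)*v[:2],np.percentile(r,[2,98])
if __name__=="__main__":
    g={n:cv2.cvtColor(cv2.imread(f"pics/{n}2.png"),cv2.COLOR_BGR2GRAY) for n in("top","side")}
    print(g["top"][188:206:1,366:398:2])
    for t in(35,42,50): print("top",t,blob("top",g["top"],(364,402,180,210),t)[1:])
    for t in(45,55,65): print("side",t,blob("side",g["side"],(322,346,140,180),t)[1:])
E
python3 butt.py
```

```text
[[135  63  58  64  64  61  88 110 108 100  89  61  65  64  62  82]
 [254 162  77  59  66  66  61 110 112  56  62  66  64  64  64  56]
 [143 254 186  59  61  65  63  81  91  57  53  66  66  64  63  64]
 [161 153 254 154  55  65  66  63  56  51  53  65  65  64  62  90]
 [161 161 154 255  80  64  66  52  51  51  53  56  64  60  64 109]
 [162 166 161 209 183  59  55  55  52  53  52  57  62  74  90 108]
 [165 164 169 153 239  48  53  50  58  52  55  49  67 114 107 103]
 [162 166 169 169 135  49  52  50  64  52  51  49  91 108 106 104]
 [163 167 170 136  39  51  52  52  62  52  53  49  99 106 106 103]
 [168 167 145  37  50  51  52  52  61  52  50  52  99 104 105 104]
 [161 128  35  49  54  55  52  53  56  53  53  85 108 105 106 106]
 [134 117  44  51  50  53  52  52  50  51  82 113 108 106 107 107]
 [150 220  42  54  52  52  50  51  51  51 115 108 106 108 107 106]
 [180 165  39  51  52  50  42  45  62  63 113 106 104 104 104 104]
 [175 171  54  53  52  45 109  53  65  61 111 106 105 105 104 104]
 [175 181 103  47  45  65 230  78  67  60 113 108 108 108 107 107]
 [171 172 150  42  69 140 21
[... 440 characters left out ...]
rray([380.16443, 200.99103], dtype=float32), array([-4.32339684,  3.96654287]))Traceback (most recent call last):
  File "butt.py", line 12, in <module>
    for t in(45,55,65): print("side",t,blob("side",g["side"],(322,346,140,180),t)[1:])
                                       ~~~~^^^^^^^^^^^^^^^^^^^^^^^^^^^^^^^^^^^^^^
  File "butt.py", line 4, in blob
    k,l,st,ce=cv2.connectedComponentsWithStats((s<thr).astype(np.uint8)); i=1+np.argmax(st[1:,4])
                                                                              ~~~~~~~~~^^^^^^^^^^
    return _wrapfunc(a, 'argmax', axis=axis, out=out, **kwds)
    return bound(*args, **kwds)
ValueError: attempt to get argmax of an empty sequence
```

```bash
python3 - <<'E'
from butt import *
g={n:cv2.cvtColor(cv2.imread(f"pics/{n}2.png"),cv2.COLOR_BGR2GRAY) for n in("top","side")}
m=lambda t,a,b,c,d:"\n".join("".join("#" if v<t else "." for v in r) for r in a[c:d,b[0]:b[1]])
print("top x360-400 y182-212");print(m(58,g["top"],(360,400),182,212))
print(g["side"][144:176:2,326:342])
for t in(57,59): print("top",t,blob("top",g["top"],(364,402,180,210),t)[1:])
for t in(75,82): print("side",t,blob("side",g["side"],(322,346,140,180),t)[1:])
E
```

```text
top x360-400 y182-212
........................................
........................................
........................................
....#............................##.....
..##..........................#....#....
.....###........#...........#...........
.........#..............................
...........#............#...........#...
.............#..........###.............
..............#.......######............
...............#....#########...........
..................###.#######...........
................######.#######..........
................#####..#######..........
.............#########..#####...........
............##########..#####...........
.........##############.####............
.........################...............
.........################...............
..........############..................
..........########..#...................
...........#####........................
...........###.......#..................
...........#.........#..................
.....................#..................
.....................#..................
............
[... 1066 characters left out ...]
18 171 183 182 183 182]
 [190 190 181 164 178 185 188 187 184 185 188 187 183 182 182 180]
 [188 191 184 171 193 201 200 198 197 201 204 193 185 183 181 178]]
top 57 (array([370.07507, 201.86357], dtype=float32), array([387.77493, 192.52582], dtype=float32), array([-3.95923911,  4.17399925]))
top 59 (array([370.05884, 201.95184], dtype=float32), array([387.90063, 192.29907], dtype=float32), array([-4.06463971,  4.34930439]))
side 75 (array([333.0098 , 169.87138], dtype=float32), array([333.18533, 147.62817], dtype=float32), array([-2.54750717,  2.58264387]))
side 82 (array([332.95395, 170.11845], dtype=float32), array([333.11255, 147.3646 ], dtype=float32), array([-2.96596684,  3.03110001]))
```

```bash
python3 - <<'E'
from h import *
B,e=tri((385.6,193.9),(333.2,148)); print("butt",B,e)
J,e=tri((370.1,201.9),(333.0,171.3)); print("junction face",J,e)
for L in(27,28,29,30,31):
    l=np.radians(L); t=(12+100*np.sin(l))/np.cos(l)-52
    for ph in(113,116,119):
        h=np.array([np.cos(np.radians(ph)),np.sin(np.radians(ph)),0]); tipp=pot+h*t/1000+[0,0,.006]; ax=-h*np.sin(l)+[0,0,np.cos(l)]
        nf=h*np.cos(l)+np.array([0,0,np.sin(l)])
        P=[tipp+ax*.19,tipp+ax*.105+nf*.012]
        print(L,ph,round(t,1),P[0].round(4),proj("top",P).round(1).tolist(),proj("side",P).round(1).tolist())
E
```

```text
butt [ 0.54389615 -0.14599749  0.17863239] 0.0023441463541170686
junction face [ 0.52827004 -0.10730914  0.11089293] 0.004036629024245412
27 113 12.4 [ 0.5436 -0.1485  0.1753] [[386.2, 193.7], [368.3, 202.8]] [[333.9, 148.6], [334.2, 173.6]]
27 116 12.4 [ 0.5471 -0.1469  0.1753] [[385.6, 192.5], [368.1, 202.4]] [[332.7, 148.6], [333.8, 173.6]]
27 119 12.4 [ 0.5505 -0.1451  0.1753] [[384.9, 191.3], [367.9, 202.0]] [[331.6, 148.7], [333.5, 173.7]]
28 113 14.8 [ 0.5438 -0.149   0.1738] [[386.3, 193.7], [368.1, 202.9]] [[333.8, 148.9], [334.2, 173.9]]
28 116 14.8 [ 0.5474 -0.1474  0.1738] [[385.7, 192.4], [367.9, 202.5]] [[332.7, 148.9], [333.8, 173.9]]
28 119 14.8 [ 0.5508 -0.1456  0.1738] [[385.0, 191.3], [367.7, 202.1]] [[331.6, 149.0], [333.5, 173.9]]
29 113 17.2 [ 0.544  -0.1495  0.1722] [[386.4, 193.7], [367.9, 203.0]] [[333.8, 149.2], [334.2, 174.2]]
29 116 17.2 [ 0.5476 -0.1479  0.1722] [[385.8, 192.4], [367.7, 202.6]] [[332.7, 149.2], [333.9, 174.2]]
29 119 17.2 [ 0.5511 -0.1461  0.1722] [[385.1, 191.2], [367.5, 202.3]] [[331.5, 149.3], [333.5, 174.2]]
30 113 19.6 [ 0.5442 -0.1499  0.1705] [[386.5, 193.6], [367.7, 203.1]] [[333.8, 149.5], [334.2, 174.5]]
30 116 19.6 [ 0.5478 -0.1483  0.1705] [[385.9, 192.4], [367.5, 202.7]] [[332.7, 149.6], [333.9, 174.5]]
30 119 19.6 [ 0.5513 -0.1465  0.1705] [[385.2, 191.2], [367.3, 202.4]] [[331.5, 149.6], [333.5, 174.5]]
31 113 22.1 [ 0.5444 -0.1502  0.1689] [[386.5, 193.7], [367.4, 203.2]] [[333.8, 149.9], [334.2, 174.8]]
31 116 22.1 [ 0.548  -0.1486  0.1689] [[385.9, 192.4], [367.2, 202.9]] [[332.6, 149.9], [333.9, 174.8]]
31 119 22.1 [ 0.5515 -0.1468  0.1689] [[385.2, 191.2], [367.0, 202.6]] [[331.5, 150.0], [333.6, 174.8]]
```

```bash
python3 - <<'E'
from h import *
print("obs top butt 385.6,193.9 J 370.2,201.2 ; side butt 333.2,148 J 333,171.3")
for L in(20,22,24,26):
    l=np.radians(L); t=(12+100*np.sin(l))/np.cos(l)-52
    for ph in(112,115):
        h=np.array([np.cos(np.radians(ph)),np.sin(np.radians(ph)),0]); tipp=pot+h*t/1000+[0,0,.006]; ax=-h*np.sin(l)+[0,0,np.cos(l)]
        nf=h*np.cos(l)+np.array([0,0,np.sin(l)])
        P=[tipp+ax*.19,tipp+ax*.105+nf*.012,tipp]
        print(L,ph,round(t,1),P[0].round(4),proj("top",P).round(1).tolist(),proj("side",P).round(1).tolist()[:2])
a=cv2.imread("pics/top2.png")[180:225,338:400];b=cv2.imread("pics/side2.png")[138:203,308:360]
a=cv2.resize(a,(434*1,315),interpolation=cv2.INTER_CUBIC);b=cv2.resize(b,(364,455),interpolation=cv2.INTER_CUBIC)
im=np.zeros((455,798,3),np.uint8);im[:315,:434]=a;im[:,434:]=b;cv2.imwrite("pics/c3.png",im)
E
```

```text
obs top butt 385.6,193.9 J 370.2,201.2 ; side butt 333.2,148 J 333,171.3
20 112 -2.8 [ 0.5402 -0.1434  0.1845] [[384.8, 194.6], [369.4, 202.4], [359.6, 208.0]] [[334.3, 147.1], [334.3, 172.2]]
20 115 -2.8 [ 0.5434 -0.142   0.1845] [[384.3, 193.5], [369.2, 202.0], [359.5, 208.0]] [[333.3, 147.1], [333.9, 172.3]]
22 112 1.3 [ 0.5409 -0.1452  0.1822] [[385.4, 194.4], [369.2, 202.5], [358.4, 208.5]] [[334.3, 147.4], [334.3, 172.6]]
22 115 1.3 [ 0.5443 -0.1438  0.1822] [[384.8, 193.3], [369.0, 202.1], [358.4, 208.5]] [[333.2, 147.4], [333.9, 172.6]]
24 112 5.7 [ 0.5416 -0.1469  0.1796] [[385.8, 194.3], [368.9, 202.6], [357.1, 209.1]] [[334.3, 147.8], [334.3, 172.9]]
24 115 5.7 [ 0.545  -0.1454  0.1796] [[385.3, 193.1], [368.7, 202.2], [357.2, 209.1]] [[333.2, 147.8], [333.9, 173.0]]
26 112 10.1 [ 0.5422 -0.1483  0.1768] [[386.2, 194.2], [368.6, 202.8], [355.8, 209.6]] [[334.2, 148.3], [334.3, 173.4]]
26 115 10.1 [ 0.5457 -0.1468  0.1768] [[385.7, 192.9], [368.4, 202.4], [355.9, 209.8]] [[333.1, 148.3], [333.9, 173.4]]
```

View pics/c3.png

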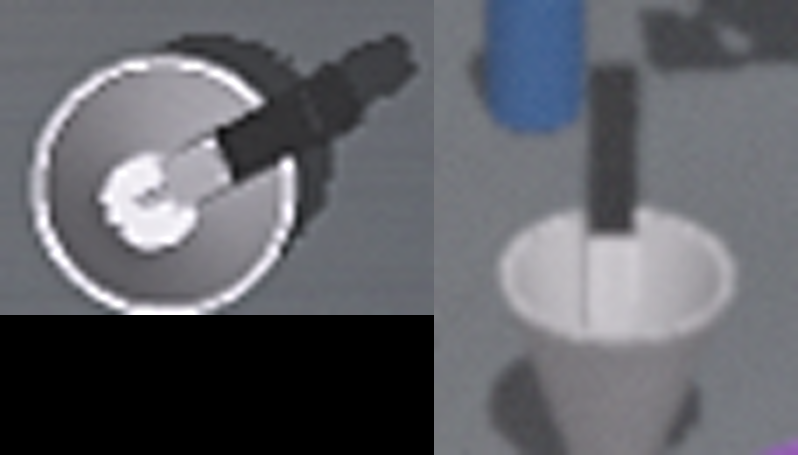

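```bash
cat >> h.py <<'E'
ph=np.radians(113.5); h=np.array([np.cos(ph),np.sin(ph),0]); l=np.radians(23); t=((.012+.1*np.sin(l))/np.cos(l)-.052)
tipp=pot+h*t+[0,0,.006]; ax=-h*np.sin(l)+[0,0,np.cos(l)]; nf=h*np.cos(l)+np.array([0,0,np.sin(l)])
UP=frame(np.array([0,0,-1.]),h); LEN=.149
E
python3 - <<'E'
from h import *
q=frame(-ax,nf); g=tipp+ax*LEN
manip.move_pose(g+ax*.10,q); F0=manip.current_force()
manip.servo_line(g,vel=.12); print(manip.current_force()-F0)
effector.close(55); print("gap",manip.current_finger_gap(),manip.current_force()-F0)
manip.servo_line(g+ax*.14,vel=.15); print(manip.current_clock(),manip.current_force())
up=S+[0,0,LEN+.03]; print([manip.solve_ik(p+[0,0,LEN],UP) for p in(S,K,E)])
manip.move_pose(up,UP); manip.sleep(.3); print(manip.current_clock(),manip.current_force(),manip.current_tool_pos()-up)
for n in("top","side"): cv2.imwrite(f"pics/{n}4.png",viewer.get_image(n)[:,:,::-1])
T=S+[0,0,.03]; print("exp tip",proj("top",[T]),proj("side",[T,T+[0,0,.05],T+[0,0,.105]]))
a=cv2.imread("pics/top4.png")[160:245,220:330];b=cv2.imread("pics/side4.png")[150:275,245:355]
a=cv2.resize(a,None,fx=3.6,fy=3.6,interpolation=cv2.INTER_CUBIC);b=cv2.resize(b,None,fx=3.6,fy=3.6,interpolation=cv2.INTER_CUBIC)
im=np.zeros((450,792,3),np.uint8);im[:306,:396]=a;im[:,396:]=b;cv2.imwrite("pics/c4.png",im)
E
```

```text
[-0.30174114  0.37928096 -0.19483695]
gap 0.02360689914631432 [-0.60794649  2.3646227  -1.30392613]
16.225 [ 0.15137475  0.48837211 -2.54638136]
[array([ 0.08048968,  0.29631455, -0.53151392,  1.8949322 ,  0.17719649,
        0.9965339 , -0.11858854]), array([-0.07776272,  0.42351712, -0.57731163,  1.7402978 ,  0.26078522,
        1.05501272, -0.33431774]), array([-0.04608413,  0.53432976, -0.55774861,  1.57681181,  0.30439036,
        1.11825341, -0.26514409])]
17.8667 [-0.17574513  0.3744546  -2.80956117] [ 0.00044936 -0.00088582 -0.00015826]
exp tip [[280.27614758 215.64076641]] [[313.26201507 226.96262947]
 [312.99602725 213.79705034]
 [312.68559429 198.4315739 ]]
```

View pics/c4.png

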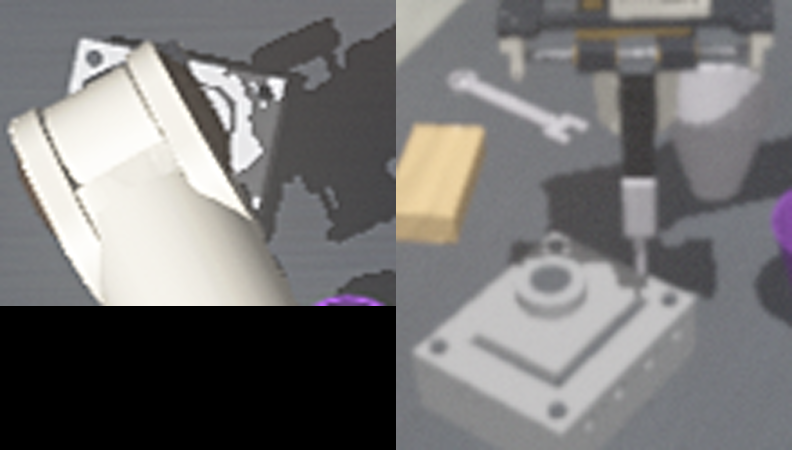

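```bash
cat >> h.py <<'E'
def fz(): return manip.current_force()
def press(xy,z,F0,tgt=3.,step=.0005,zmin=.0,vel=.01):
    "lower until upward force reaches tgt"
    log=[]
    while z>zmin:
        f=fz()-F0; log.append((round(z*1000,2),round(f[2],1)))
        if f[2]>tgt: break
        z-=step; manip.servo_line([xy[0],xy[1],z],vel=vel)
    return z,log
E
python3 - <<'E'
from h import *
F0=fz(); z=.06+LEN-.003
manip.servo_line([S[0],S[1],.06+LEN+.004],vel=.1); print(fz()-F0)
manip.servo_line([S[0],S[1],z],vel=.02); print(fz()-F0,manip.current_clock())
z,log=press(S,z,F0,2.5,zmin=.06+LEN-.014); print(log,manip.current_tool_pos(),fz()-F0,manip.current_clock())
np.save("st.npy",np.r_[F0,z])
E
```

```text
[0.40133919 0.62461573 1.93713087]
[-0.37102287  0.71925484  1.8490652 ] 18.875
[(206.0, np.float64(1.8)), (205.5, np.float64(0.1)), (205.0, np.float64(0.5)), (204.5, np.float64(0.5)), (204.0, np.float64(0.8)), (203.5, np.float64(0.7)), (203.0, np.float64(2.1)), (202.5, np.float64(0.8)), (202.0, np.float64(0.7)), (201.5, np.float64(1.9)), (201.0, np.float64(4.7))] [0.49241604 0.16195208 0.2013222 ] [-1.30665389 -0.18159258  4.72361261] 21.375
```

```bash
cat >> h.py <<'E'
def rd(F0,n=4):
    a=[]
    for _ in range(n): a.append(fz()-F0); manip.sleep(.012)
    return np.mean(a,0)
def slide(P,Q,marks,z,F0,tgt=3.5,k=6000.):
    u=(Q-P)/np.linalg.norm(Q-P); nrm=np.array([-u[1],u[0],0]); lat=0.
    for m in marks:
        p=P+u*m+nrm*lat; manip.servo_line([p[0],p[1],z],vel=.04); f=rd(F0)
        print(f"{m*1000:.1f} z{z*1000:.2f} f along {f@u:.1f} lat {f@nrm:.1f} up {f[2]:.1f} tcpz {manip.current_tool_pos()[2]*1000:.2f}")
        if f[2]<1.0 and m>.101 and len(marks)>5: break
        z+=np.clip((f[2]-tgt)/k,-.0004,.0004)
        if abs(f@nrm)>2.5: lat+=np.sign(f@nrm)*.0004
    return z,lat,m
E
python3 - <<'E'
from h import *
d=np.load("st.npy"); F0,z=d[:3],d[3]
print(rd(F0))
z,lat,m=slide(S,K,[.012,.026,.04,.054,.068,.082,.095,.1015],z,F0)
print(z,lat,m,manip.current_clock()); np.save("st.npy",np.r_[F0,z,lat])
E
```

```text
[-1.36425153  0.52763522  4.51512101]
12.0 z201.00 f along -0.7 lat 0.6 up 6.0 tcpz 201.26
26.0 z201.40 f along 0.6 lat 0.9 up 4.2 tcpz 201.34
40.0 z201.51 f along 1.2 lat 0.7 up 2.7 tcpz 201.46
54.0 z201.38 f along 1.2 lat 0.7 up 2.3 tcpz 201.46
68.0 z201.18 f along 0.0 lat -0.0 up 4.1 tcpz 201.37
82.0 z201.28 f along 0.3 lat 0.0 up 4.0 tcpz 201.37
95.0 z201.36 f along 0.6 lat -0.1 up 3.4 tcpz 201.43
101.5 z201.35 f along 1.6 lat 1.2 up 3.1 tcpz 201.41
0.20127750124517257 0.0 0.1015 25.4167
```

```bash
python3 - <<'E'
from h import *
d=np.load("st.npy"); F0,z=d[:3],d[3]
u=(K-S)/np.linalg.norm(K-S); C=K-u*.001
manip.servo_line([C[0],C[1],z],vel=.04); print(rd(F0),manip.current_tool_pos()[2])
z0=z
while z>z0-.0075:
    z-=.0005; manip.servo_line([C[0],C[1],z],vel=.02); f=rd(F0,3)
    print(round(z*1000,2),f.round(1))
    if f[2]>2.5: break
print(z,manip.current_clock()); np.save("st.npy",np.r_[F0,z])
E
```

```text
[-0.95908978  0.55925315  0.81237403] 0.20081944961878972
200.78 [-0.6  0.9  0.7]
200.28 [-1.1  0.6  0.6]
199.78 [-0.5  0.3  0.1]
199.28 [-0.9  0.3  0.9]
198.78 [0.1 0.9 1.1]
198.28 [-0.7  0.6  1. ]
197.78 [-0.5  0.5  0.5]
197.28 [-0.8  0.6  1. ]
196.78 [-0.6  0.5  3.4]
0.19677750124517257 28.2667
```

```bash
python3 - <<'E'
from h import *
d=np.load("st.npy"); F0,z=d[:3],d[3]
manip.servo_line([K[0],K[1],z-.0001],vel=.04); z-=.0001; print(rd(F0))
z,lat,m=slide(K,E,[.012,.025,.039,.053,.067,.075,.080],z,F0,tgt=4.)
print(z,lat,m,manip.current_clock()); np.save("st.npy",np.r_[F0,z,lat])
E
```

```text
[-1.32559907 -0.47181003  5.43592631]
12.0 z196.68 f along -1.4 lat 0.9 up 4.8 tcpz 196.89
25.0 z196.81 f along -1.3 lat 0.4 up 4.7 tcpz 196.86
39.0 z196.92 f along -1.1 lat 0.8 up 4.3 tcpz 196.94
53.0 z196.98 f along 0.3 lat 0.6 up 3.7 tcpz 196.99
67.0 z196.93 f along -0.2 lat 0.7 up 3.3 tcpz 196.99
75.0 z196.81 f along -0.5 lat 1.0 up 4.2 tcpz 196.95
80.0 z196.83 f along -0.5 lat 0.8 up 4.2 tcpz 196.94
0.19685757344320925 0.0 0.08 31.8333
```

```bash
python3 - <<'E'
from h import *
p=manip.current_tool_pos(); manip.servo_line([p[0],p[1],.06+LEN+.06],vel=.1)
q=frame(-ax,nf); g=tipp+ax*(LEN+.003)+nf*.003
manip.move_pose(g+ax*.14,q); F0=rd(np.zeros(3)); print(F0,manip.current_clock())
manip.servo_line(g+ax*.03,vel=.12); print(rd(F0))
for b in(.015,.007,.0):
    manip.servo_line(g+ax*b,vel=.05); f=rd(F0); print(b,f)
    if np.linalg.norm(f)>6: break
effector.open_jaws(); manip.sleep(.6)
p=manip.current_tool_pos(); manip.servo_line(p+ax*.12,vel=.15)
manip.move_pose([.45,-.38,.42],UP); manip.sleep(.3); print(manip.current_clock())
for n in("top","side"): cv2.imwrite(f"pics/{n}5.png",viewer.get_image(n)[:,:,::-1])
a=cv2.imread("pics/top5.png")[90:300,220:480];b=cv2.imread("pics/side5.png")[90:300,230:470]
cv2.imwrite("pics/c5.png",cv2.resize(np.hstack([a,b]),None,fx=1.6,fy=1.6,interpolation=cv2.INTER_CUBIC))
E
```

```text
[ 0.04915011  0.41744907 -2.41615051] 34.3583
[ 0.31328158 -0.07427145  0.38040706]
0.015 [ 0.4970516  -0.81680497  0.35534602]
0.007 [-0.26668049 -0.60506963  0.41409065]
0.0 [ 0.09258491 -0.27349382  0.35358455]
40.7083
```

View pics/c5.png

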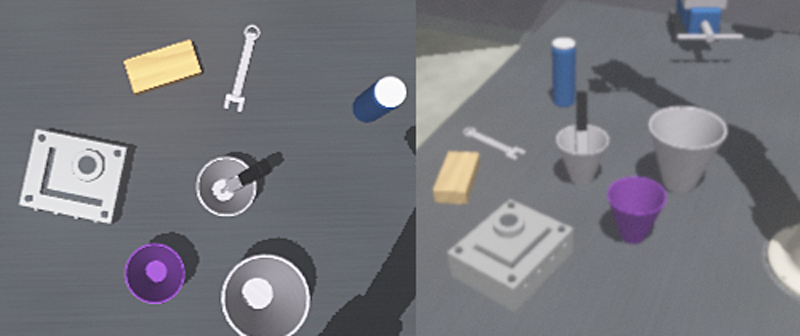

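The picture shows the stylus standing in the smaller steel pot, around (245,180) in the top crop and (582,125) in the side crop. The other things look undisturbed and the arm is clear.

```bash
python3 -c "
from bench import manip
print(manip.hand_in())"
```

```text
the job is handed in; nothing more can be done
None
```

The job is handed in at about 41 s: I traced the whole groove with the stylus at roughly 3–5 N, felt a short-leg bottom about 4.5 mm deeper than the long leg, and stood the stylus back in the small steel pot.

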